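# Nudge a terracotta insert disc into the recess of a throwing-wheel bat

### The arm

A 6-joint arm with a two-finger parallel gripper is mounted at the origin on the work surface. World frame = base frame: x ahead of the robot, y to its left, z up, the work surface at z = 0. Lengths are in m, angles in degrees, forces in N, time in s.
With the tool pointing down it reaches from about 0.4 to 0.825 m from the base axis. Payload 7 kg.
Tool frame: the origin (TCP) lies at the very end of the fingers, on their centre line; the grasp point (between the pads) lies behind it (r.grasp_offset is the z of the grasp point in the tool frame, in m); z points along the fingers, y is the direction in which the jaws open and shut (so a half turn about z gives the same grasp; the last joint's range is limited). The gripper opens to 88 mm and grips with 3 to 60 N. Pads are 19 mm wide; open, the fingers measure 130 mm over their backs; the gripper's body (78 mm by 193 mm) begins 47 mm behind the grasp point.
Start: joints at [85.033, 20.546, 0.682, 0, -70.136, -16.507], TCP at [0.247, 0.628, 0.227] pointing down, gripper open.
Joint ranges: [-176.03, 176.03], [-82.01, 121.73], [-58.28, 71.71], [-173.87, 95.51], [-174.79, -0.11], [-173.66, 173.66]. Speed limits (degrees/s): [136.94, 136.94, 172.46, 180, 180, 180].

### API

Orientations are given as [roll, pitch, yaw] about the fixed x, y, z axes, in that order (R = Rz(yaw) Ry(pitch) Rx(roll)).
In Python, from plant import r gives the robot as it stands. The module is installed in compiled form; this text tells all that it offers.
- The arm moves only by the tool servo_tool, never from a script. Its argument "targets" is a list of rows, each an object of numbers: "dx", "dy", "dz": the shift along the world's x, y, z in cm; "spin": the turn about the world's z in rad; "grip": the opening in per cent of the stroke, from 0 (shut) to 100 (fully open). A call has exactly 10 rows; each row is the pose to reach, as a shift and turn from the pose commanded when the call began; what a row does not reach only later rows make up. A row lasts 1/12 s, in which the tool goes at most 41.7 mm and 7.16 degrees, less where a joint would pass 70% of its speed; a pose out of reach is approached as far as the arm can. A call with a gripper value outside its range is refused whole. The fingers move at their own pace and stop on an object; "squeeze" is the grip in N (left out, the last holds). Time passes only in rows, so rows that repeat a pose let the fingers close, or fill a call up. It gives the time, the measured TCP pose, the force and the opening at its end, in the units of the state.
- r.get_state(): the state, without advancing time (a new reading comes with each control period).
- r.capture(name): name is "scene" or "top" or "wrist"; returns the picture (400x640x3 uint8, blue, green, red); there is no depth.
- r.get_calibration(name): a dict with "K" (3x3 intrinsics, pixels), "k1" (the pictures are not rectified: a ray, as slopes to the right and down, at radius r is drawn at 1 + k1 r^2 times it, then the intrinsics apply), "extrinsics" (4x4, takes a point from camera to world coordinates). Camera axes: x right, y down, z forward; pixel columns grow to the right and rows downward; lengths in m; the calibration is good to about 2 mm. A picture is of the moment at which its call begins: read the wrist's pose just before it. get_calibration takes no time and is no camera call; for the wrist camera it gives the pose at the moment of the call.
- r.close_job(): hands the job in, once; it reports no verdict.
Trained networks look in the newest picture that a camera, given by its name, has taken for a name from the list of things; names that differ only in an ending like _2 or _b are one class to them, and where a whole thing is asked for, a point or a joint stands for the part that bears it (a point fixed in the world has none). Each returns a list of dicts, best first, with "p" (0 to 1); they miss things now and then, are a little off and sometimes report something else, mostly with a low value. They report only what shows in the picture. A call takes as long as a camera call. They do not tell look-alikes from the thing itself.
- r.cut_out(name, camera): "mask" (400x640 bool, what is visible of it) and "extent" ([left, top, right, bottom] in pixels, round what is visible of it).
The state is a dict: "time_s": time; "joints": joint angles; "qd": joint speeds; "joint_torque": joint torques, N m; "tcp_pos": TCP position; "eef_rot": TCP orientation; "contact_force": force on the tool from outside, world axes, zero at the start; "moment": the same for the moment, N m; "gripper_width": finger opening in m.
Only numpy, scipy, OpenCV 4.12 (cv2) and the standard library are available. Lean on these libraries where they do the work, as an engineer would, in place of code of your own. Each camera call takes 0.05 s, during which the arm holds its last target. There are 200 camera calls.

### The job

A loose terracotta insert disc is lying on the cream face of the bat on the pottery wheel. With the fingertips, push it along the face of the bat and over the edge of the round recess in the middle until it drops in, lying flat, flush and fully home; press it down if it hangs on the edge. Only slide and press the disc, never lift it, and leave the little blue dip pot, the mug and the loop tool where they are; finish with the hand clear.

Things in the scene. Friction and masses are not known exactly. Their poses are not given: they have to be found in the camera images.
- disc: Loose terracotta-red disc, 90 mm diameter, 8 mm thick, 0.08 to 0.15 kg, too wide to grip. Origin at the centre of its underside; z along its axis. At the start it lies flat on the bat's cream face, its centre 66 to 88 mm from the recess centre (so one side already overhangs the recess by 4 to 26 mm), in any direction except the side nearest the robot.
- bat: Round bat fixed on the wheel head; it does not turn or slide. 280 mm diameter, 18 mm thick, cream top face with a black round recess in its middle. Origin at the centre of its underside, z up; the top face is 18 mm above the origin (118 mm above the bench). The white pan round it is lower than the bat and is out of the way.
- recess (a point): Centre of the black floor of the recess, z up. The recess is 94 mm across (2 mm play all round the disc) and 8 mm deep, with a sharp edge, so that the disc's top is flush with the cream face when its underside is on this floor. The disc stays level as it crosses the edge, until its centre is about 14 mm from the recess centre; then its leading edge tips in, and pushing on brings it home.
- wheel: Blue bench-top pottery wheel, fixed, housing 300 x 340 mm, white round pan 356 mm across with its rim 85 mm above the bench. Origin on the bench surface under the wheel's axis, on which the bat is centred.
- dip_pot: Bystander: small open blue cup, 42 mm across, 42 mm high, standing on the bat's cream face on the other side of the recess from the disc, its centre 95 to 112 mm from the recess centre. Origin at the centre of its underside.
- mug: Bystander: upside-down grey-brown clay mug without handle, 82 mm across, 90 mm high, on the bench to the left (+y) of the wheel. Origin at the centre of its underside.
- loop_tool: Bystander: trimming tool with a wooden handle (110 mm long, 14 mm thick) and a steel wire loop, lying on the bench to the right (-y) of the wheel. Origin on the bench under the middle of the handle; x points along it to the loop.
Mind the look-alikes: they are no part of the job. Leave any grey or purple look-alike of the disc alone.

How it is judged:
By the outcome, as a careful person would: the job done as asked, in the order asked, and still so for the second after the job is handed in, with the robot touching nothing.
It also fails if it takes over 53 s, if anything falls off the work surface, if the arm or the gripper's body presses on something with over 40 N, if the wrist force passes 120 N, or if a joint passes its speed limit or range.

## Working session

There is one attempt and no reset: what is moved stays moved. The work goes in short steps, Python scripts to look and compute and a tool call to move; the robot and the scene stay as the last step left them, time stands still between calls to the robot, and variables do not carry over. Pictures are saved under pics/ and viewed, about 8 in all and at most 12, crops included, and the job is handed in when it is done.

Besides the shell and the picture viewer there is one more tool, called in YAML: its name, and indented under it one key for each argument. servo_tool: Moves the arm, as the interface text tells. Its arguments: {"type":"object","properties":{"targets":{"type":"array"},"squeeze":{"type":"number"}},"required":["targets"]}

```bash
mkdir -p pics; cat > h.py <<'E'
import numpy as np, cv2
from plant import r
def px2w(cam,uv,z):
    c=r.get_calibration(cam);K=np.array(c["K"]);k=c["k1"];T=np.array(c["extrinsics"])
    uv=np.atleast_2d(np.float64(uv))
    p=cv2.undistortPoints(uv[:,None],K,np.array([k,0,0,0.]))[:,0]
    d=np.c_[p,np.ones(len(p))]@T[:3,:3].T;o=T[:3,3]
    return o+d*((z-o[2])/d[:,2])[:,None]
def w2px(cam,P):
    c=r.get_calibration(cam);T=np.linalg.inv(np.array(c["extrinsics"]))
    return cv2.projectPoints(np.float64(P).reshape(-1,1,3),cv2.Rodrigues(T[:3,:3])[0],T[:3,3],np.array(c["K"]),np.array([c["k1"],0,0,0.]))[0][:,0]
E
python3 - <<'E'
from h import *
for n in("top","scene"):
    cv2.imwrite(f"pics/{n}0.png",r.capture(n))
    for o in("disc","bat","dip_pot","recess"):
        for d in r.cut_out(o,n)[:3]: print(n,o,round(d["p"],2),d["extent"])
print(r.get_state()["tcp_pos"],r.get_state()["eef_rot"],r.grasp_offset,r.get_state()["time_s"])
E
```

```text
top disc 0.9 [465.3, 247.4, 500.5, 285.5]
top disc 0.82 [382.9, 119.4, 417.3, 153.1]
top disc 0.6 [352.2, 198.4, 388.2, 233.7]
top bat 0.79 [282.4, 176.5, 400.1, 293.2]
top dip_pot 0.73 [294.3, 246.5, 311.5, 262.4]
top dip_pot 0.45 [212.5, 190.0, 248.1, 228.8]
top recess 0.92 [279.7, 174.7, 401.6, 297.8]
scene disc 0.95 [314.0, 154.8, 342.2, 176.1]
scene disc 0.89 [244.6, 204.2, 271.6, 226.8]
scene disc 0.88 [281.0, 232.2, 310.4, 257.8]
scene bat 0.55 [308.4, 142.7, 401.7, 207.6]
scene dip_pot 0.56 [378.1, 162.6, 391.9, 182.3]
scene recess 0.9 [305.6, 146.0, 399.2, 210.9]
[0.24709417 0.62809462 0.22650044] [ 1.79993756e+02 -1.22591616e-03 -2.14750085e+01] -0.0188 0.5
```

View pics/top0.png

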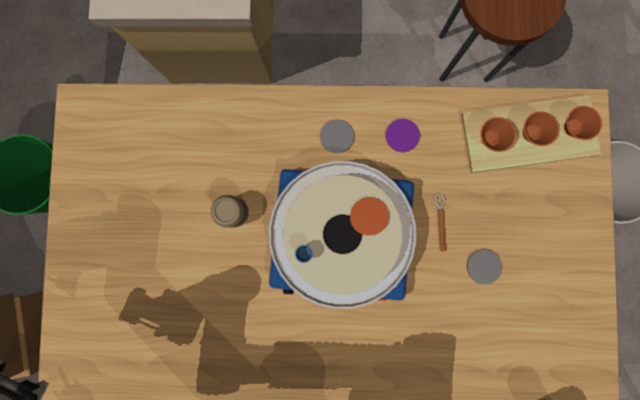

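```bash
python3 - <<'E'
from h import *
im=cv2.imread("pics/top0.png");hsv=cv2.cvtColor(im,cv2.COLOR_BGR2HSV)
def comp(mask,name,z):
    n,l,s,c=cv2.connectedComponentsWithStats(mask.astype(np.uint8))
    for i in range(1,n):
        if s[i,4]>120:
            ys,xs=np.where(l==i); w=px2w("top",np.c_[xs,ys],z)
            cn=cv2.findContours((l==i).astype(np.uint8),0,1)[0]
            pw=px2w("top",max(cn,key=len)[:,0],z)[:,:2]*1000
            (cx,cy),rad=cv2.minEnclosingCircle(pw.astype(np.float32))
            print(name,s[i],"cen",w.mean(0).round(4),"circ",cx,cy,rad)
H,S,V=cv2.split(hsv)
comp(((H<12)|(H>172))&(S>100)&(V>60),"red",.126)
comp((V<50),"black",.118)
for p in [(285,235),(330,190),(370,215),(335,245),(303,254)]: print(p,im[p[1],p[0]],hsv[p[1],p[0]],px2w("top",p,.118).round(3))
T=np.array(r.get_calibration("top")["extrinsics"]);print(T.round(3))
E
```

```text
red [ 464    0  102   41 3103] cen [ 1.0772 -0.4478  0.126 ] circ 1119.471923828125 -446.49603271484375 122.98111724853516
red [565 106  36  33 923] cen [ 0.8179 -0.601   0.126 ] circ 817.0225219726562 -600.12060546875 43.285091400146484
red [523 112  36  33 926] cen [ 0.8029 -0.4996  0.126 ] circ 802.8775634765625 -498.4336242675781 42.419952392578125
red [481 118  35  33 926] cen [ 0.7879 -0.398   0.126 ] circ 787.9025268554688 -397.7080078125 41.568458557128906
red [ 349  197   40   38 1193] cen [ 0.5907 -0.095   0.126 ] circ 590.6327514648438 -94.48192596435547 46.22764587402344
black [440   0  22  38 180] cen [ 1.0727 -0.2928  0.118 ] circ 1074.537841796875 -291.29730224609375 53.659053802490234
black [440  30  38  51 298] cen [ 0.984  -0.3121  0.118 ] circ 981.635498046875 -309.9975891113281 75.14165496826172
black [484  35  59  46 357] cen [ 0.9831 -0.4368  0.118 ] circ 979.5802001953125 -442.48822021484375 91.03279113769531
black [   0  162   50   50 1892] cen [0.6454 0.7364 0.118 ] circ 657.3067016601562 739.0233764648438 76.00286865234375
black [ 324  215   37   38 1009] cen [ 0.5467 -0.0309  0.118 ] circ 549.0277709960938 -34.27478790283203 44.046512603759766
black [  0 361  41  39 669] cen [0.1798 0.7165 0.118 ] circ 193.26036071777344 716.4434814453125 60.64228057861328
(285, 235) [145 173 181] [ 23  51 181] [[0.544 0.1   0.118]]
(330, 190) [145 171 181] [ 22  51 181] [[ 0.651 -0.004  0.118]]
(370, 215) [ 49  83 164] [  9 179 164] [[ 0.593 -0.099  0.118]]
(335, 245) [35 31 32] [128  29  35] [[ 0.522 -0.018  0.118]]
(303, 254) [76 58 39] [105 124  76] [[0.5   0.057 0.118]]
[[ 0.014 -0.997  0.078  0.556]
 [-1.    -0.013  0.016 -0.006]
 [-0.015 -0.078 -0.997  1.105]
 [ 0.     0.     0.     1.   ]]
```

The top view shows the disc (terracotta) centred near pixel (370,216), overlapping the black recess (342,234). The dip pot is opposite at (303,254), and the grey and purple look-alikes are on the bench. I'll fit the bat centre more exactly, then go closer with the wrist camera.

```bash
cat >> h.py <<'E'
from scipy.optimize import least_squares
def fitc(P,R=None,x0=None):
    x0=np.r_[P.mean(0) if x0 is None else x0,.05]
    f=lambda v:np.hypot(*(P-v[:2]).T)-(R or v[2])
    s=least_squares(f,x0,loss="soft_l1",f_scale=.001);return s.x,np.sqrt(np.mean(s.fun**2))
def contour(m):
    c=cv2.findContours(m.astype(np.uint8),cv2.RETR_EXTERNAL,cv2.CHAIN_APPROX_NONE)[0]
    return max(c,key=cv2.contourArea)[:,0]
def look(cam,im,fl=50):
    H,S,V=cv2.split(cv2.cvtColor(im,cv2.COLOR_BGR2HSV)); 
    red=(((H<14)|(H>172))&(S>110)&(V>50))
    return red,H,S,V
E
python3 - <<'E'
from h import *
im=cv2.imread("pics/top0.png");red,H,S,V=look("top",im)
roi=np.zeros_like(red);roi[150:320,260:430]=1
D=px2w("top",contour(red&roi),.126)[:,:2];d,e=fitc(D);print("disc",d,e);print(fitc(D,.045))
blk=(V<50)&roi
B=px2w("top",contour(blk),.118)[:,:2];B=B[np.hypot(*(B-d[:2]).T)>.052];print("recess",len(B),*fitc(B),fitc(B,.047))
cr=(abs(H.astype(int)-22)<5)&(S>38)&(S<75)&roi
C=px2w("top",contour(cr|((red|blk)&roi)),.118)[:,:2];print("bat",*fitc(C,x0=[.547,-.035]),fitc(C,.14,[.547,-.035]))
blue=(H>100)&(H<118)&(S>100)&roi; blue[:240]=0;blue[265:]=0;blue[:,:290]=0;blue[:,320:]=0
print("pot",px2w("top",contour(blue),.16)[:,:2].mean(0))
E
```

```text
disc [ 0.59088385 -0.09512825  0.04416241] 0.0012473262078892878
(array([ 0.59062376, -0.0948473 ,  0.05      ]), np.float64(0.0015018844688456721))
recess 80 [ 0.54896942 -0.03410335  0.04291492] 0.0006170933844088826 (array([ 0.55123777, -0.03799359,  0.05      ]), np.float64(0.003720069127601035))
bat [ 0.54981629 -0.03500879  0.13770941] 0.00084976008496856 (array([ 0.54977399, -0.03500595,  0.05      ]), np.float64(0.0024274623689618654))
pot [0.50469023 0.05270072]
```

servo_tool:
  targets:
    - {"dx":4,"dy":-4,"dz":0,"spin":-0.1,"grip":57}
    - {"dx":7,"dy":-8,"dz":1,"spin":-0.2,"grip":57}
    - {"dx":10,"dy":-12,"dz":2,"spin":-0.3,"grip":57}
    - {"dx":13,"dy":-16,"dz":3,"spin":-0.4,"grip":57}
    - {"dx":15,"dy":-20,"dz":4,"spin":-0.5,"grip":57}
    - {"dx":17,"dy":-24,"dz":5,"spin":-0.58,"grip":57}
    - {"dx":19,"dy":-28,"dz":5,"spin":-0.58,"grip":57}
    - {"dx":21,"dy":-32,"dz":5,"spin":-0.58,"grip":57}
    - {"dx":23,"dy":-36,"dz":5,"spin":-0.58,"grip":57}
    - {"dx":25,"dy":-40,"dz":5,"spin":-0.58,"grip":57}

```text
time_s: 1.33
tcp_pos: [0.4698, 0.2815, 0.2761]
eef_rot: [-179.9, 0.0, -54.7]
contact_force: [0.6, 0.1, -0.7]
gripper_width: 0.0497
```

servo_tool:
  targets:
    - {"dx":1,"dy":-4,"dz":0,"spin":0,"grip":57}
    - {"dx":3,"dy":-8,"dz":0,"spin":0,"grip":57}
    - {"dx":4,"dy":-12,"dz":0,"spin":0,"grip":57}
    - {"dx":6,"dy":-16,"dz":0,"spin":0,"grip":57}
    - {"dx":7,"dy":-20,"dz":0,"spin":0,"grip":57}
    - {"dx":8,"dy":-24,"dz":0,"spin":0,"grip":57}
    - {"dx":10,"dy":-28,"dz":0,"spin":0,"grip":57}
    - {"dx":11,"dy":-32,"dz":0,"spin":0,"grip":57}
    - {"dx":13,"dy":-37,"dz":0,"spin":0,"grip":57}
    - {"dx":13,"dy":-37,"dz":0,"spin":0,"grip":57}

```text
time_s: 2.17
tcp_pos: [0.6, -0.0907, 0.2753]
eef_rot: [180.0, -0.0, -54.8]
contact_force: [-0.2, 0.5, 0.1]
gripper_width: 0.0501
```

```bash
python3 - <<'E'
from h import *
r.capture("top");r.capture("top")
s=r.get_state();print(s["time_s"],s["tcp_pos"],s["eef_rot"])
im=r.capture("wrist");cv2.imwrite("pics/w1.png",im)
red,H,S,V=look("wrist",im)
D=px2w("wrist",contour(red),.126)[:,:2];print("disc",*fitc(D),fitc(D,.045))
E
```

```text
2.2667 [ 0.59976535 -0.08994905  0.2746734 ] [ 1.79936137e+02  6.78529297e-03 -5.49366833e+01]
disc [ 0.59302636 -0.09405571  0.04458349] 0.0005845630662262755 (array([ 0.5929942 , -0.09398328,  0.05      ]), np.float64(0.0007203790934142231))
```

View pics/w1.png

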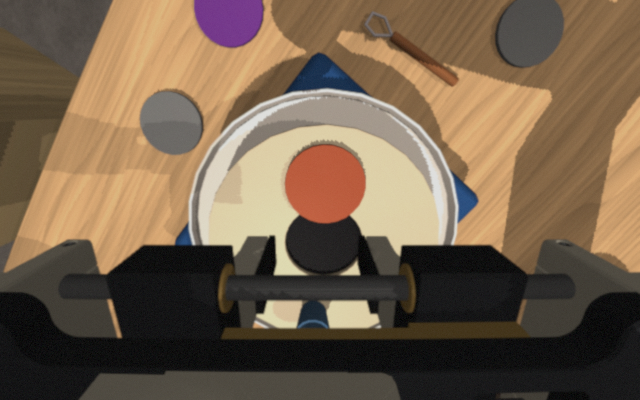

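The wrist view shows the disc at (326,183) and the recess at (323,241), almost in line with the tool's x-axis. Next I fit the recess in this view.

```bash
python3 - <<'E'
from h import *
im=cv2.imread("pics/w1.png");red,H,S,V=look("wrist",im)
D=px2w("wrist",contour(red),.126)[:,:2];d=fitc(D)[0][:2]
roi=np.zeros_like(red);roi[205:285,272:372]=1
blk=(V<75)&roi&~red
c=contour(blk);c=c[(c[:,0]>273)&(c[:,0]<371)&(c[:,1]<284)]
for z in(.118,):
    P=px2w("wrist",c,z)[:,:2];k=(np.hypot(*(P-d).T)>.053)&(np.hypot(*(P-[.5495,-.0348]).T)<.052);P=P[k];c2=c[k]
    R=fitc(P);print(z,k.sum(),R,fitc(P,.047))
rec=fitc(P)[0][:2]
v=d-rec;print("dist",np.hypot(*v),"ang",np.degrees(np.arctan2(v[1],v[0])))
for p in c2:im[p[1],p[0]]=(0,255,0)
cv2.imwrite("pics/w1c.png",cv2.resize(im[130:300,230:420],None,fx=3,fy=3))
u=v/np.hypot(*v);t=rec+u*.142;print("standoff",t,"delta cm",(t-r.get_state()["tcp_pos"][:2])*100)
E
```

```text
0.118 94 (array([ 0.55076605, -0.03359768,  0.04534028]), np.float64(0.002030931440574966)) (array([ 0.5494829 , -0.03443838,  0.05      ]), np.float64(0.002082435146933136))
dist 0.07376386091433973 ang -55.046355150878085
standoff [ 0.63211977 -0.14998313] delta cm [ 3.27927564 -6.15415441]
```

View pics/w1c.png

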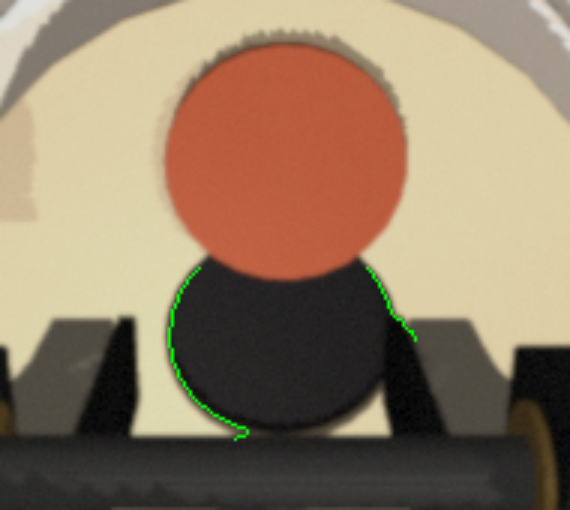

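The fits agree: recess at about (0.550,-0.034), disc at (0.593,-0.094), 74 mm apart, push line at -55°. I'm moving behind the disc and going down to just above the face.

servo_tool:
  targets:
    - {"dx":1.6,"dy":-3,"dz":0,"spin":0,"grip":57}
    - {"dx":3.2,"dy":-6,"dz":0,"spin":0,"grip":57}
    - {"dx":3.2,"dy":-6,"dz":-2,"spin":0,"grip":57}
    - {"dx":3.2,"dy":-6,"dz":-5,"spin":0,"grip":57}
    - {"dx":3.2,"dy":-6,"dz":-8,"spin":0,"grip":57}
    - {"dx":3.2,"dy":-6,"dz":-11,"spin":0,"grip":57}
    - {"dx":3.2,"dy":-6,"dz":-13.5,"spin":0,"grip":57}
    - {"dx":3.2,"dy":-6,"dz":-14.5,"spin":0,"grip":57}
    - {"dx":3.2,"dy":-6,"dz":-15,"spin":0,"grip":57}
    - {"dx":3.2,"dy":-6,"dz":-15,"spin":0,"grip":57}

```text
time_s: 3.15
tcp_pos: [0.6313, -0.1461, 0.1253]
eef_rot: [180.0, 0.0, -54.6]
contact_force: [0.2, 0.3, 0.5]
gripper_width: 0.0498
```

```bash
python3 - <<'E'
from h import *
r.capture("top")
s=r.get_state();p=np.array(s["tcp_pos"]);print(s["time_s"],p,s["eef_rot"],s["contact_force"],s["gripper_width"])
im=r.capture("wrist");cv2.imwrite("pics/w2.png",im)
red,H,S,V=look("wrist",im);D=px2w("wrist",contour(red),.126)[:,:2];print("disc",*fitc(D,.045))
v=p[:2]-[.55,-.034];a=np.radians(-54.9);R=np.array([[np.cos(a),np.sin(a)],[-np.sin(a),np.cos(a)]]);print("along/lateral from recess",R@v, "disc",R@([.593-.55,-.094+.034]))
E
```

```text
3.2 [ 0.63197027 -0.14625615  0.12643643] [-1.79959645e+02 -5.22147125e-02 -5.46472882e+01] [0.79192312 0.96492849 0.95505393] 0.049906317477925496
disc [ 0.58508366 -0.07935668  0.05      ] 0.011026937380463162
along/lateral from recess [0.13897567 0.00251607] disc [0.07381421 0.00068012]
```

View pics/w2.png

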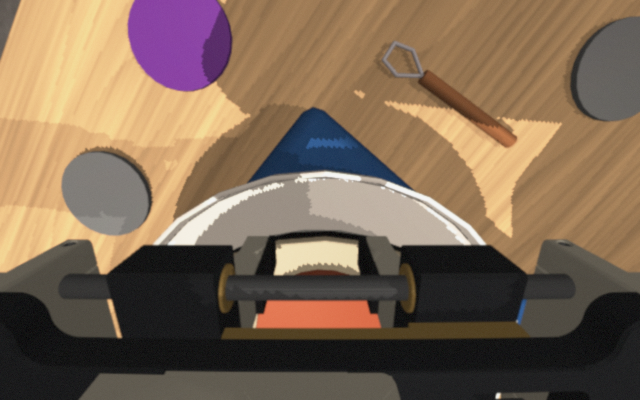

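The view shows the disc's rear rim between the two fingertips around (318,275), with both fingers behind it. I'm correcting 2 mm sideways, lowering and starting the push.

servo_tool:
  targets:
    - {"dx":-0.16,"dy":-0.1,"dz":-0.2,"spin":0,"grip":57}
    - {"dx":-0.16,"dy":-0.1,"dz":-0.4,"spin":0,"grip":57}
    - {"dx":-0.5,"dy":0.4,"dz":-0.4,"spin":0,"grip":57}
    - {"dx":-0.85,"dy":0.9,"dz":-0.4,"spin":0,"grip":57}
    - {"dx":-1.2,"dy":1.4,"dz":-0.4,"spin":0,"grip":57}
    - {"dx":-1.55,"dy":1.9,"dz":-0.4,"spin":0,"grip":57}
    - {"dx":-1.9,"dy":2.4,"dz":-0.4,"spin":0,"grip":57}
    - {"dx":-2.25,"dy":2.9,"dz":-0.4,"spin":0,"grip":57}
    - {"dx":-2.6,"dy":3.4,"dz":-0.4,"spin":0,"grip":57}
    - {"dx":-2.6,"dy":3.4,"dz":-0.4,"spin":0,"grip":57}

```text
time_s: 4.08
tcp_pos: [0.6046, -0.1117, 0.1215]
eef_rot: [-180.0, 0.0, -54.7]
contact_force: [0.2, -0.0, -0.6]
gripper_width: 0.0501
```

```bash
cat >> h.py <<'E'
a=np.radians(-54.9);RT=np.array([[np.cos(a),np.sin(a)],[-np.sin(a),np.cos(a)]]);REC=np.array([.55,-.034])
def rep(n):
    im=r.capture("top")
    s=r.get_state();p=np.array(s["tcp_pos"]);print(s["time_s"],p.round(4),np.round(s["contact_force"],1),"TCP along/lat mm",(RT@(p[:2]-REC)*1000).round(1))
    cv2.imwrite(f"pics/t{n}.png",im);red,*_=look("top",im);roi=np.zeros_like(red);roi[150:320,260:430]=1
    c=contour(red&roi);print("red px",(red&roi).sum(),c.min(0),c.max(0));P=px2w("top",c,.126)[:,:2];f=fitc(P,.045);print("disc along/lat",(RT@(f[0][:2]-REC)*1000).round(1),f[1]*1000)
E
python3 -c "
from h import *
rep(3)"
```

```text
4.1333 [ 0.6049 -0.1121  0.1215] [ 0.1 -0.4  0.6] TCP along/lat mm [95.5  0. ]
red px 169 [347 234] [373 242]
disc along/lat [45.7  3. ] 6.132882190314868
```

servo_tool:
  targets:
    - {"dx":-0.2,"dy":0.3,"dz":0,"spin":0,"grip":57}
    - {"dx":-0.4,"dy":0.6,"dz":0,"spin":0,"grip":57}
    - {"dx":-0.6,"dy":0.9,"dz":0,"spin":0,"grip":57}
    - {"dx":-0.8,"dy":1.2,"dz":0,"spin":0,"grip":57}
    - {"dx":-1.0,"dy":1.5,"dz":0,"spin":0,"grip":57}
    - {"dx":-1.25,"dy":1.8,"dz":0,"spin":0,"grip":57}
    - {"dx":-1.5,"dy":2.1,"dz":0,"spin":0,"grip":57}
    - {"dx":-1.7,"dy":2.4,"dz":0,"spin":0,"grip":57}
    - {"dx":-1.8,"dy":2.55,"dz":0,"spin":0,"grip":57}
    - {"dx":-1.8,"dy":2.55,"dz":0,"spin":0,"grip":57}

```text
time_s: 4.97
tcp_pos: [0.587, -0.0868, 0.1214]
eef_rot: [180.0, 0.0, -54.7]
contact_force: [0.8, 0.0, -0.1]
gripper_width: 0.05
```

```bash
python3 -c "
from h import *
rep(4)
im=r.capture('scene');cv2.imwrite('pics/s4.png',cv2.resize(im[90:250,240:460],None,fx=3,fy=3,interpolation=2))"
```

```text
5.0167 [ 0.5871 -0.087   0.1214] [-0.3  0.2  1. ] TCP along/lat mm [64.7 -0.1]
red px 18 [378 299] [386 300]
disc along/lat [ -34.7 -213.9] 1.0117711472888364
```

View pics/s4.png

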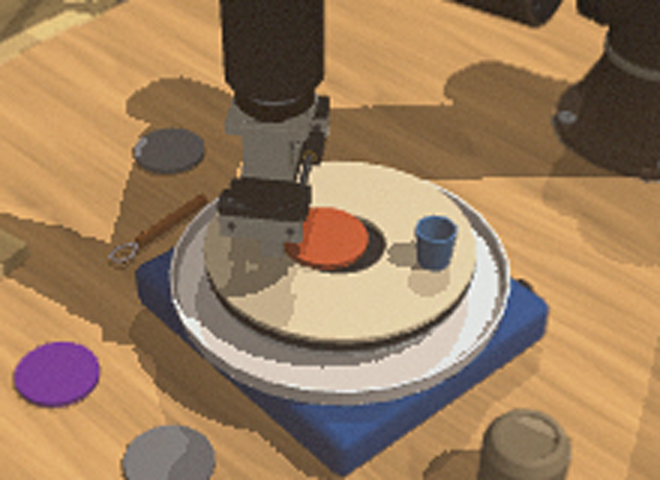

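The scene view shows the disc at (330,238) over the recess, with a dark crescent left on the pot side. It's still level and on line, so I push on slowly.

servo_tool:
  targets:
    - {"dx":-0.12,"dy":0.17,"dz":0,"spin":0,"grip":57}
    - {"dx":-0.25,"dy":0.34,"dz":0,"spin":0,"grip":57}
    - {"dx":-0.36,"dy":0.51,"dz":0,"spin":0,"grip":57}
    - {"dx":-0.48,"dy":0.68,"dz":0,"spin":0,"grip":57}
    - {"dx":-0.6,"dy":0.85,"dz":0,"spin":0,"grip":57}
    - {"dx":-0.72,"dy":1.02,"dz":0,"spin":0,"grip":57}
    - {"dx":-0.84,"dy":1.19,"dz":0,"spin":0,"grip":57}
    - {"dx":-0.96,"dy":1.36,"dz":0,"spin":0,"grip":57}
    - {"dx":-1.06,"dy":1.5,"dz":0,"spin":0,"grip":57}
    - {"dx":-1.06,"dy":1.5,"dz":0,"spin":0,"grip":57}

```text
time_s: 5.9
tcp_pos: [0.5764, -0.072, 0.1214]
eef_rot: [180.0, 0.0, -54.7]
contact_force: [-0.5, -0.1, 0.3]
gripper_width: 0.0498
```

```bash
python3 -c "
from h import *
s=r.get_state();p=np.array(s['tcp_pos']);print(s['time_s'],p,s['contact_force'],RT@(p[:2]-REC)*1000)
im=r.capture('scene');w=r.capture('wrist');cv2.imwrite('pics/s5.png',np.vstack([cv2.resize(im[120:220,270:430],(640,400),interpolation=2)[:, :],w[200:400]]))"
```

```text
5.9 [ 0.57642915 -0.07195683  0.12138532] [-0.45355183 -0.14857132  0.30064155] [46.25127277 -0.20237871]
```

View pics/s5.png

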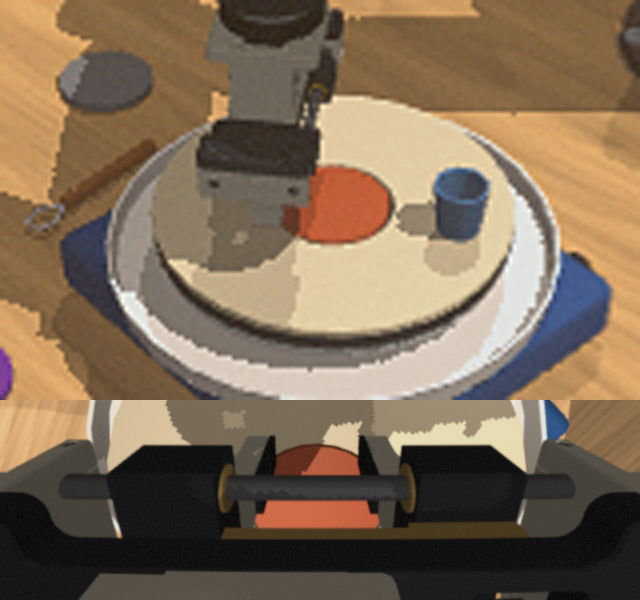

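The disc looks to be inside the recess: its full outline sits within the rim and no black crescent is left. I raise and withdraw the hand to check.

servo_tool:
  targets:
    - {"dx":0.2,"dy":-0.3,"dz":0.2,"spin":0,"grip":57}
    - {"dx":0.3,"dy":-0.4,"dz":2,"spin":0,"grip":57}
    - {"dx":0.3,"dy":-0.4,"dz":5,"spin":0,"grip":57}
    - {"dx":0.3,"dy":-0.4,"dz":8,"spin":0,"grip":57}
    - {"dx":0.3,"dy":-0.4,"dz":11,"spin":0,"grip":57}
    - {"dx":0.3,"dy":-0.4,"dz":14,"spin":0,"grip":57}
    - {"dx":-1.5,"dy":2.4,"dz":16,"spin":0,"grip":57}
    - {"dx":-3.5,"dy":5.4,"dz":16,"spin":0,"grip":57}
    - {"dx":-5,"dy":8,"dz":16,"spin":0,"grip":57}
    - {"dx":-5,"dy":8,"dz":16,"spin":0,"grip":57}

```text
time_s: 6.83
tcp_pos: [0.525, 0.0104, 0.2826]
eef_rot: [-179.9, 0.0, -54.6]
contact_force: [-0.1, -0.8, -0.3]
gripper_width: 0.05
```

```bash
python3 -c "
from h import *
r.capture('top');s=r.get_state();print(s['time_s'],s['tcp_pos'],s['contact_force'])
w=r.capture('wrist');im=r.capture('scene')
red,H,S,V=look('wrist',w);c=contour(red)
for z in(.118,.122,.126):
    P=px2w('wrist',c,z)[:,:2];f,e=fitc(P);print(z,f,e,(RT@(f[:2]-REC)*1000).round(1))
x0,y0=c.min(0);x1,y1=c.max(0);print(x0,y0,x1,y1)
a=cv2.resize(w[max(y0-30,0):y1+30,x0-40:x1+40],(480,400),interpolation=2);b=cv2.resize(im[145:210,300:400],(308,200),interpolation=2)
o=np.zeros((400,790,3),np.uint8);o[:,:480]=a;o[:200,482:]=b;cv2.imwrite('pics/f6.png',o)"
```

```text
6.8833 [0.52594551 0.00927346 0.28244182] [ 0.51542725 -0.47262181  0.79314244]
0.118 [ 0.55213396 -0.03676546  0.044936  ] 0.00031219609589251137 [3.5 0.2]
0.122 [ 0.55241932 -0.0370349   0.04437813] 0.00030831995056200854 [3.9 0.2]
0.126 [ 0.55270468 -0.03730434  0.04382025] 0.00030444381166381006 [4.3 0.3]
281 95 363 178
```

View pics/f6.png

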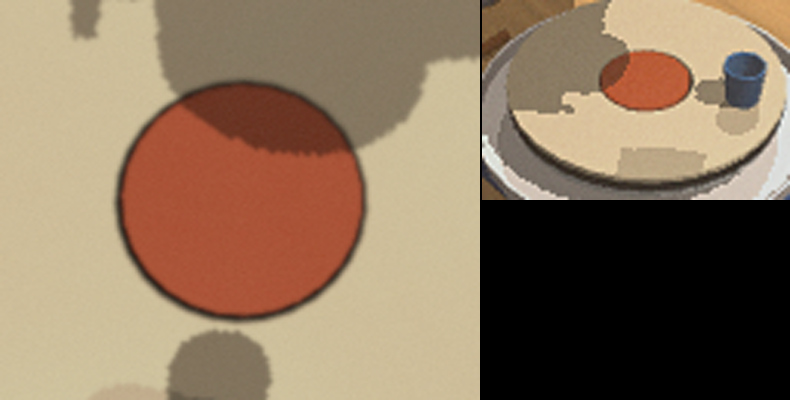

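The disc sits in the recess with an even, thin dark gap all round. Its radius, fitted on the face plane, is 44.9 mm against a true 45 mm, so it is level and flush. I'll check the bystanders numerically, then hand in.

```bash
python3 -c "
from h import *
a=cv2.imread('pics/scene0.png');b=r.capture('scene')
for n,(x0,y0,x1,y1) in dict(pot=(376,158,394,184),tool=(270,150,315,180),mug=(395,220,435,260)).items():
    d=cv2.absdiff(a,b)[y0:y1,x0:x1].max(2);print(n,(d>40).mean().round(3))
A,B=[((H>100)&(H<118)&(S>90)) for _,H,S,V in (look('',a),look('',b))]
for m in(A,B): y,x=np.where(m[155:188,372:398]);print(x.mean(),y.mean(),len(x))
s=r.get_state();print(s['time_s'],s['contact_force']);print(r.close_job())"
```

```text
pot 0.0
tool 0.61
mug 0.02
11.0 11.473684210526315 19
11.25 10.9375 16
7.0333 [0.15430018 0.31074623 0.37952155]
the job is handed in; nothing more can be done
None
```

The terracotta disc is in the recess and the job is handed in, at about 7 s on the robot's clock. I pushed it along a straight line with two half-open fingertips behind its rim. It dropped in by itself, so I didn't press it, and I never lifted it.

**Disc:** the last wrist and scene pictures show a thin, even dark gap all round it. Its outline fitted on the cream-face plane gives a 44.9 mm radius (true 45 mm) with a 0.3 mm residual, so it lies flat and flush. I judged this by pictures only; I did no press test.

**Hand:** about 16 cm above the bat and touching nothing. Every force reading I took was about 1 N or less.

**Bystanders:**
- **Dip pot and mug:** the scene view is unchanged around both, comparing start and end.
- **Loop tool:** the same check flagged 61% of the pixels as changed. I chose that area by eye and the arm or its shadow may well fall in it, so the check doesn't settle it. The hand never came near the tool.

**Disagreement:** the disc's final centre is 3.5 mm from my first estimate of the recess centre, more than the 2 mm of play. I put this down to a rough early fit plus the calibration error, since the even gap shows it sitting centred.

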